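Load the block heater from the vial tray

TASK

Move the row of four closed vials from the steel tray into the row of blocks in the block heater, so that each vial stands upright, right down on the floor, in the block bored for its own diameter; the blocks' bores need not run in the same order as the vials in the tray. Set each vial down into its bore, do not drop it in, and do not tip any vial over.

Things in the scene. Friction and masses are not known exactly. Their poses are not given: they have to be found in the camera images.
- vial_22: slim amber glass vial with a crimped aluminium cap and a plain paper band; the narrowest of the four: 22 mm in diameter, 75 mm high over the cap (the straight body, to be gripped, reaches 58 mm up; the cap is a little narrower); closed and rigid, 20 to 70 g. Origin: centre of its underside, z up along its axis. At the start it stands upright in one of the tray's four compartments (any of them)
- vial_32: small white screw-cap vial, the shortest of the four: 32 mm in diameter, 58 mm high over the cap (the straight body, to be gripped, reaches 48 mm up; the cap is a little narrower); closed and rigid, 20 to 70 g. Origin: centre of its underside, z up along its axis. At the start it stands upright in one of the tray's four compartments (any of them)
- vial_42: brown screw-cap vial of medium size: 42 mm in diameter, 72 mm high over the cap (the straight body, to be gripped, reaches 62 mm up; the cap is a little narrower); closed and rigid, 20 to 70 g. Origin: centre of its underside, z up along its axis. At the start it stands upright in one of the tray's four compartments (any of them)
- vial_52: large white screw-cap vial, the widest and tallest of the four: 52 mm in diameter, 85 mm high over the cap (the straight body, to be gripped, reaches 73 mm up; the cap is a little narrower); closed and rigid, 20 to 70 g. Origin: centre of its underside, z up along its axis. At the start it stands upright in one of the tray's four compartments (any of them)
- block_22: aluminium block of the heater, 74 x 74 x 36 mm, with one round bore of 30 mm from above for the 22 mm vial (16 mm deep; its top 5 mm is a 45 degree lead-in, so the mouth is 10 mm wider). Origin: centre of its underside, on the bore axis; z up; the bore's floor is at z = +20 mm and the block's top at +36 mm; x and y lie along its sides. Stands fixed in any of the heater's four places
- block_32: aluminium block of the heater, 74 x 74 x 36 mm, with one round bore of 40 mm from above for the 32 mm vial (16 mm deep; its top 5 mm is a 45 degree lead-in, so the mouth is 10 mm wider). Origin: centre of its underside, on the bore axis; z up; the bore's floor is at z = +20 mm and the block's top at +36 mm; x and y lie along its sides. Stands fixed in any of the heater's four places
- block_42: aluminium block of the heater, 74 x 74 x 36 mm, with one round bore of 50 mm from above for the 42 mm vial (16 mm deep; its top 5 mm is a 45 degree lead-in, so the mouth is 10 mm wider). Origin: centre of its underside, on the bore axis; z up; the bore's floor is at z = +20 mm and the block's top at +36 mm; x and y lie along its sides. Stands fixed in any of the heater's four places
- block_52: aluminium block of the heater, 74 x 74 x 36 mm, with one round bore of 60 mm from above for the 52 mm vial (16 mm deep; its top 5 mm is a 45 degree lead-in, so the mouth is 10 mm wider). Origin: centre of its underside, on the bore axis; z up; the bore's floor is at z = +20 mm and the block's top at +36 mm; x and y lie along its sides. Stands fixed in any of the heater's four places
- heater: white block heater fixed on the table in front of a big fixed carton: housing 320 mm along its y, 90 mm along its x, plus an 18 mm control strip on its -x side; rim 41 mm high. It holds the four blocks in a row along its y, 75 mm apart, undersides 10 mm and tops 46 mm above the table. Origin: centre of the row, at table height
- tray: low fixed stainless tray, 238 x 70 mm, rim 19 mm high; a row along its x of four compartments 57 x 66 mm, 59 mm apart, floor 5 mm above the table. Origin: centre of its underside, at table height. The carton (410 mm high, front face at x = 0.58, from y = -0.08 to 0.27) stands between its far end and the heater: go round the carton's front corner

How it is judged (in metres and radians):
At the end, for the whole second after the job is handed in: Each vial is in the bore of its own size: axis within 8 mm of the block's centre, its underside within 4 mm of the bore's floor, within 0.1 rad of upright, at rest and released (horizontal distance between vial_22 and block_22 below 0.008 m and z of vial_22 in the frame of block_22 between 0.016 and 0.024 m and angle between each of vial_22, vial_32, vial_42, vial_52's own z axis and vertical below 0.1 rad and linear speed of each of vial_22, vial_32, vial_42, vial_52 below 0.02 m/s and contact force between the fingers and vial_22 below 0.1 N and horizontal distance between vial_32 and block_32 below 0.008 m and z of vial_32 in the frame of block_32 between 0.016 and 0.024 m and contact force between the fingers and vial_32 below 0.1 N and horizontal distance between vial_42 and block_42 below 0.008 m and z of vial_42 in the frame of block_42 between 0.016 and 0.024 m and contact force between the fingers and vial_42 below 0.1 N and horizontal distance between vial_52 and block_52 below 0.008 m and z of vial_52 in the frame of block_52 between 0.016 and 0.024 m and contact force between the fingers and vial_52 below 0.1 N); the robot touches nothing.
It fails at once if a vial is tipped over (more than 0.7 rad from upright) (angle between any of vial_22, vial_32, vial_42, vial_52's own z axis and vertical above 0.7 rad).
It fails at once if a vial is dropped: let go over its block with its underside more than 26 mm above the bore's floor ((horizontal distance between vial_22 and block_22 below 0.04 m and z of vial_22 in the frame of block_22 above 0.046 m and contact force between the fingers and vial_22 below 0.05 N) or (horizontal distance between vial_32 and block_32 below 0.04 m and z of vial_32 in the frame of block_32 above 0.046 m and contact force between the fingers and vial_32 below 0.05 N) or (horizontal distance between vial_42 and block_42 below 0.04 m and z of vial_42 in the frame of block_42 above 0.046 m and contact force between the fingers and vial_42 below 0.05 N) or (horizontal distance between vial_52 and block_52 below 0.04 m and z of vial_52 in the frame of block_52 above 0.046 m and contact force between the fingers and vial_52 below 0.05 N)).
It also fails if it takes over 106 s, if anything falls off the work surface, if the arm or the gripper's body presses on something with over 40 N, if the wrist force passes 120 N, or if a joint passes its speed limit or range.

ROBOT

A 6-joint arm with a two-finger parallel gripper is mounted at the origin on a cart in front of the work surface, level with it; the furniture and walls round the work are solid. World frame = base frame: x ahead of the robot, y to its left, z up, the work surface at z = 0. Lengths are in mm, angles in rad, forces in N, time in s.
With the tool pointing down it reaches from about 275 to 750 mm from the base axis. Payload 10.2 kg.
Tool frame: the origin (TCP) lies at the very end of the fingers, on their centre line; the grasp point (between the pads) lies 19 mm behind it; z points along the fingers, y is the line along which they close (so a half turn about z gives the same grasp; the last joint's range is limited). The gripper opens to 85 mm and grips with 20 to 120 N. Pads are 22 mm wide; open, the fingers measure 114 mm over their backs; the gripper's body (76 mm by 85 mm) begins 54 mm behind the grasp point. The pads swing forward as they close: fully open they stand 13 mm farther back than shut.
Start: joints at [1.048, 0.313, 1.498, -0, 1.331, -0.223], TCP at [155.061, 501.585, 231.294] pointing down, gripper open.
Joint ranges: [-2.94, 2.94], [-0.97, 2.17], [0.19, 2.56], [-1.23, 4.37], [0.02, 3.11], [-2.88, 2.88]. Speed limits (rad/s): [2.39, 2.39, 3.01, 3.14, 3.14, 3.14].

INTERFACE

Orientations are given as a unit quaternion [w, x, y, z].
In Python, from rig import * gives the robot as it stands. The module is installed in compiled form; this text tells all that it offers.
- The arm moves only by the shell command python3 -m crank 'ROWS' [FORCE]. ROWS is JSON, a list that holds one entry, the list of rows, each a list of 7 numbers: the shift along the tool's x, y, z in units of 25 mm (1.0 is 25 mm), then the turn, a rotation vector about the tool's x, y, z in units of 8 degrees (1.0 is 8 degrees), then the finger opening in mm, from 0 to 85.4. A call has exactly 8 rows; each row shifts and turns the commanded pose from where the row before left it, along the tool's axes as they then stand; what a row does not reach is not made up. A row lasts 1/10 s, in which the tool goes at most 50 mm and 8.59 degrees, less where a joint would pass 70% of its speed; a pose out of reach is approached as far as the arm can. A call is refused whole if a number of a shift passes 1 or a number of a turn 1, either way. A call with a gripper value outside its range is refused whole. The fingers move at their own pace and stop on an object; FORCE is the grip in N (left out, the last holds). Time passes only in rows, so rows that do not move let the fingers close, or fill a call up. It gives the time, the measured TCP pose, the force, the opening and the grip force at its end, in the units of the state.
- sense(): the state, without advancing time (a new reading comes with each control period).
- capture(name): name is "scene" or "top" or "wrist"; returns the picture (400x640x3 uint8, blue, green, red); there is no depth.
- camera_model(name): a dict with "fx", "fy", "cx", "cy" (pixels), "k1" (the pictures are not rectified: a ray, as slopes to the right and down, at radius r is drawn at 1 + k1 r^2 times it, then the intrinsics apply), "world_from_camera" (4x4, takes a point from camera to world coordinates); the wrist camera has in their place "T_tool_cam" (4x4, takes a point from camera to tool coordinates, whose origin is the TCP and whose axes are the flange's). Camera axes: x right, y up, looking along -z (the intrinsics and any distortion apply to the point x, -y, -z); pixel columns grow to the right and rows downward; lengths in mm; the calibration is good to about 2 mm. A picture is of the moment at which its call begins: read the wrist's pose just before it. camera_model takes no time and is no camera call.
- finish_job(): hands the job in; it is judged then, once.
The state is a dict: "time_s": time; "joints": joint angles; "dq": joint speeds; "tau": joint torques, N m; "eef_pos": TCP position; "ee_rot": TCP orientation; "force": force on the tool from outside, world axes, zero at the start; "wrist_torque": the same for the moment, N m; "grip_width": opening from 0.0 (shut) to 1.0 (fully open); "grip_force": force on a finger pad.
Only numpy, scipy, OpenCV 4.12 (cv2) and the standard library are available. Lean on these libraries where they do the work, as an engineer would, in place of code of your own. Each camera call takes 0.05 s, during which the arm holds its last target. There are 200 camera calls.

## Working session

There is one attempt and no reset: what is moved stays moved. The work goes in short steps, Python scripts to look and compute and a shell command to move; the robot and the scene stay as the last step left them, time stands still between calls to the robot, and variables do not carry over. Pictures are saved under pics/ and viewed, at most 17 in all, crops included, and the job is handed in when it is done.

```bash
mkdir -p pics
python3 - <<'E'
from rig import *
import cv2
s=sense(); print({k:s[k] for k in('time_s','eef_pos','ee_rot','grip_width')})
for n in('scene','top'):
    cv2.imwrite(f'pics/{n}0.png',capture(n)); print(camera_model(n))
print(camera_model('wrist'))
E
```

```text
{'time_s': 0.0, 'eef_pos': array([154.91780834, 501.34896451, 230.73089243]), 'ee_rot': array([-2.26731909e-04,  1.49323301e-01,  9.88788206e-01, -6.19132533e-04]), 'grip_width': 0.9995422734518241}
{'fx': 388.9852468732401, 'fy': 388.9852468732401, 'cx': 320.8191553122908, 'cy': 198.26657394455745, 'k1': -0.09178494441051244, 'world_from_camera': array([[-3.08606986e-01,  4.38622161e-01, -8.44021521e-01,
        -1.47986450e+02],
       [-9.51175708e-01, -1.37503604e-01,  2.76328665e-01,
         2.85627276e+02],
       [ 5.14787551e-03,  8.88089724e-01,  4.59641318e-01,
         4.45748015e+02],
       [ 0.00000000e+00,  0.00000000e+00,  0.00000000e+00,
         1.00000000e+00]])}
{'fx': 366.24517678242506, 'fy': 366.24517678242506, 'cx': 322.19695924400384, 'cy': 204.78430537211798, 'k1': 0.013784824373094294, 'world_from_camera': array([[ 1.78487089e-02,  9.90969740e-01, -1.32892429e-01,
         4.57354142e+02],
       [-9.99506351e-01,  1.42474128e-02, -2.80011661e-02,
         1.36536925e+01],
       [-2.58549350e-02,  1.33326611e-01,  9.90734847e-01,
         8.92898246e+02],
       [ 0.00000000e+00,  0.00000000e+00,  0.00000000e+00,
         1.00000000e+00]])}
{'fx': 339.05860067188036, 'fy': 339.05860067188036, 'cx': 322.59011625523914, 'cy': 195.8241568655132, 'k1': -0.021015919883407057, 'T_tool_cam': array([[-1.58567755e-04,  9.62255343e-01,  2.72148176e-01,
         6.85735471e+01],
       [ 9.99999743e-01,  3.42812850e-04, -6.29457764e-04,
         9.36097340e-01],
       [-6.98994989e-04,  2.72148006e-01, -9.62255150e-01,
        -1.43481093e+02],
       [ 0.00000000e+00,  0.00000000e+00,  0.00000000e+00,
         1.00000000e+00]])}
```

View pics/scene0.png

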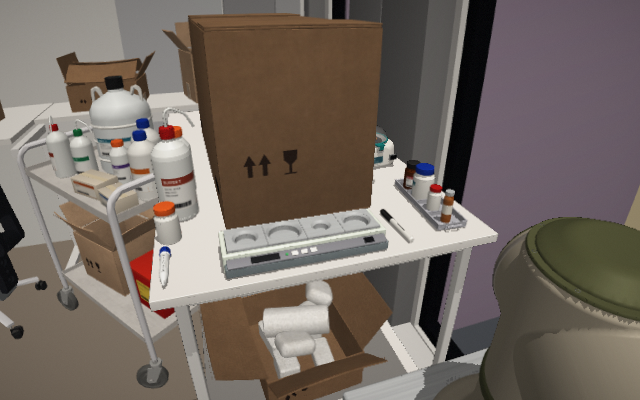

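View pics/top0.png

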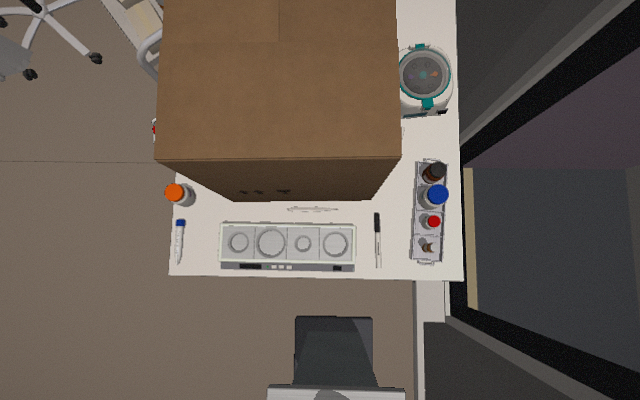

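The top view shows the heater bores from left (+y) at about (239,242) for 32, (271,242) for 52, (303,243) for 22 and (335,243) for 42. The tray column, far to near, is brown 42 at (433,172), blue-capped 52 at (434,194), red-capped 32 at (433,221) and amber 22 at (428,247). I'll refine these with contours.

```bash
cat > h.py <<'E'
import numpy as np, cv2
from rig import *
from scipy.spatial.transform import Rotation as Ro
def wfc(n,s=None):
    m=camera_model(n)
    if n!='wrist': return m,m['world_from_camera']
    q=s['ee_rot']; T=np.eye(4); T[:3,:3]=Ro.from_quat(np.r_[q[1:],q[0]]).as_matrix(); T[:3,3]=s['eef_pos']
    return m,T@m['T_tool_cam']
def cast(n,uv,z,s=None):
    m,T=wfc(n,s); K=np.array([[m['fx'],0,m['cx']],[0,m['fy'],m['cy']],[0,0,1]])
    p=cv2.undistortPoints(np.float64(uv).reshape(-1,1,2),K,np.array([m['k1'],0,0,0.]))[:,0]
    d=np.c_[p[:,0],-p[:,1],-np.ones(len(p))]@T[:3,:3].T
    o=T[:3,3]; return o+d*((z-o[2])/d[:,2])[:,None]
E
python3 - <<'E'
from h import *
im=cv2.imread('pics/top0.png')
print(cast('top',[(239,242),(271,242),(303,243),(335,243)],46).round())
for p,z in (((433,171),77),((434,194),90),((433,221),63),((428,247),80)): print(cast('top',[p],z).round())
a=cv2.resize(im[205:285,205:365],None,fx=5,fy=5,interpolation=2);b=cv2.resize(im[150:270,400:460],(300,600),interpolation=2)
c=np.zeros((600,800,3),np.uint8); c[:400]=a; cv2.imwrite('pics/c1.png',c[:400]); cv2.imwrite('pics/c2.png',b)
E
```

```text
[[481. 229.  46.]
 [483. 154.  46.]
 [481.  80.  46.]
 [483.   7.  46.]]
[[ 647. -212.   77.]]
[[ 593. -209.   90.]]
[[ 535. -213.   63.]]
[[ 477. -196.   80.]]
```

```bash
python3 -m crank '[[[0,-1,-0.2,0,0,-0.75,85],[0,-1,-0.2,0,0,-0.75,85],[0,-1,-0.2,0,0,-0.65,85],[0,-1,0,0,0,0,85],[0,-1,0,0,0,0,85],[0,-1,0,0,0,0,85],[0,-1,0,0,0,0,85],[0,0,0,0,0,0,85]]]'
```

```text
time_s: 0.9
eef_pos: [140.3, 326.6, 246.2]
ee_rot: [0.0, 0.0, 1.0, -0.0]
force: [0.3, 0.3, 0.3]
grip_width: 0.996
grip_force: 0.0
```

```bash
python3 -m crank '[[[-1,-0.6,0,0,0,0,85],[-1,-0.6,0,0,0,0,85],[-1,-0.6,0,0,0,0,85],[-1,-0.6,0,0,0,0,85],[-1,-0.6,0,0,0,0,85],[-1,-0.6,0,0,0,0,85],[-1,-0.6,0,0,0,0,85],[-1,-0.6,0,0,0,0,85]]]'
python3 -m crank '[[[-1,-0.8,0,0,0,0,85],[-1,-0.8,0,0,0,0,85],[-1,-0.8,0,0,0,0,85],[-1,-0.8,0,0,0,0,85],[0,-0.4,0,0,0,0,85],[0,0,0,0,0,0,85],[0,0,0,0,0,0,85],[0,0,0,0,0,0,85]]]'
python3 - <<'E'
from h import *
import json
s=sense(); im=capture('wrist'); cv2.imwrite('pics/w1.png',im)
print(s['eef_pos'],s['ee_rot'])
np.savez('w1.npz',p=s['eef_pos'],q=s['ee_rot'])
E
```

```text
time_s: 1.7
eef_pos: [341.9, 208.0, 246.1]
ee_rot: [-0.0, -0.0, 1.0, 0.0]
force: [-0.4, 1.2, 0.1]
grip_width: 0.992
grip_force: 0.0
time_s: 2.5
eef_pos: [440.2, 119.2, 246.4]
ee_rot: [0.0, -0.001, 1.0, 0.0]
force: [-0.9, -0.2, -0.5]
grip_width: 0.997
grip_force: 0.0
[440.18282984 119.22654688 246.429802  ] [ 8.91786790e-05 -7.25976056e-04  9.99999729e-01  8.94530259e-05]
```

View pics/w1.png

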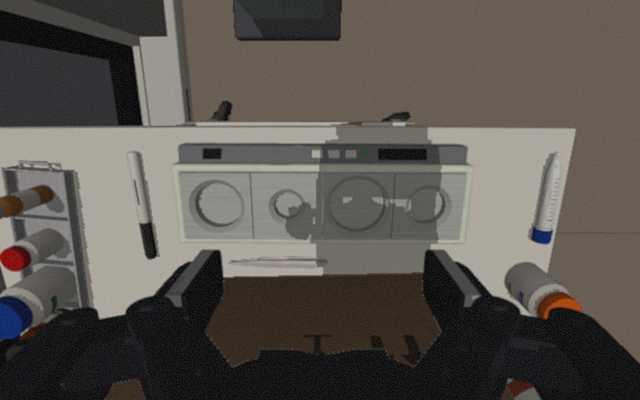

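The wrist view shows the bores left to right as 42 at (219,204), 22 at (290,205), 52 at (357,203) and 32 at (426,204). The pale green rim runs from (177,165) to (470,242). I'll fit the rim and the bores.

Run:
```python
from h import *
d=np.load('w1.npz'); s={'eef_pos':d['p'],'ee_rot':d['q']}
im=cv2.imread('pics/w1.png'); b=im.astype(int)
m=((b[...,1]-b[...,2]>6)&(b[...,1]>90)).astype(np.uint8); m[:150]=0;m[255:]=0;m[:,:165]=0;m[:,485:]=0
m=cv2.morphologyEx(m,cv2.MORPH_CLOSE,np.ones((3,3)))
c=max(cv2.findContours(m,0,2)[0],key=cv2.contourArea)
q=cv2.boxPoints(cv2.minAreaRect(c)); w=cast('wrist',q,41,s); print(q.round(1).tolist(),w.round(1).tolist(),w.mean(0))
P=cast('wrist',c[:,0],41,s)[:,:2].astype(np.float32); r=cv2.minAreaRect(P); print('rect',r)
g=cv2.medianBlur(cv2.cvtColor(im,6),3); e=cv2.Canny(g,25,60)
for u,v,D in((219,204,60),(290,205,40),(357,203,70),(426,204,50)):
    z=46; yy,xx=np.nonzero(e[165:240]); yy=yy+165
    W=cast('wrist',np.c_[xx,yy],z,s)[:,:2]; c0=cast('wrist',[(u,v)],z,s)[0,:2]
    for _ in range(8):
        rr=np.hypot(*(W-c0).T); k=abs(rr-D/2)<4; A=W[k]; u_=(A-c0)/rr[k,None]
        x=np.linalg.lstsq(u_,rr[k]-D/2,rcond=None)[0]; c0=c0+x
    print(D,c0.round(1),k.sum())
```

```text
[[296.0, 242.0], [296.0, 242.0], [296.0, 242.0], [296.0, 242.0]] [[524.1, 90.8, 41.0], [524.1, 90.8, 41.0], [524.1, 90.8, 41.0], [524.1, 90.8, 41.0]] [524.10693876  90.76989468  41.        ]
rect ((524.10693359375, 90.7698974609375), (0.0, 0.0), 0.0)
60 [481.8   6. ] 253
40 [483.4  82.8] 149
70 [472.  155.6] 247
50 [481.4 234.1] 177
```

```bash
python3 -m crank '[[[0.6,-1,0,0,0,0,85],[0.6,-1,0,0,0,0,85],[0,-1,0,0,0,0,85],[0,-1,0,0,0,0,85],[0,-1,0,0,0,0,85],[0,-1,0,0,0,0,85],[0,-1,0,0,0,0,85],[0,-1,0,0,0,0,85]]]'
python3 -m crank '[[[-0.8,-1,0,0,0,0,85],[-0.8,-1,0,0,0,0,85],[-0.8,-1,0,0,0,0,85],[-0.8,-1,0,0,0,0,85],[-0.5,-1,0,0,0,0,85],[0,0,0,0,0,0,85],[0,0,0,0,0,0,85],[0,0,0,0,0,0,85]]]'
python3 - <<'E'
from h import *
s=sense(); im=capture('wrist'); cv2.imwrite('pics/w2.png',im)
print(s['eef_pos'],s['ee_rot'])
np.savez('w2.npz',p=s['eef_pos'],q=s['ee_rot'])
E
```

```text
time_s: 3.35
eef_pos: [410.6, -82.0, 246.5]
ee_rot: [0.0, -0.001, 1.0, -0.0]
force: [0.5, 0.7, -0.0]
grip_width: 0.993
grip_force: 0.0
time_s: 4.15
eef_pos: [503.2, -205.5, 246.5]
ee_rot: [0.0, -0.001, 1.0, 0.0]
force: [1.1, -0.0, 0.0]
grip_width: 0.994
grip_force: 0.0
[ 503.15123305 -205.50853404  246.49180732] [ 1.59334464e-05 -6.80233668e-04  9.99999765e-01  7.97395360e-05]
```

View pics/w2.png

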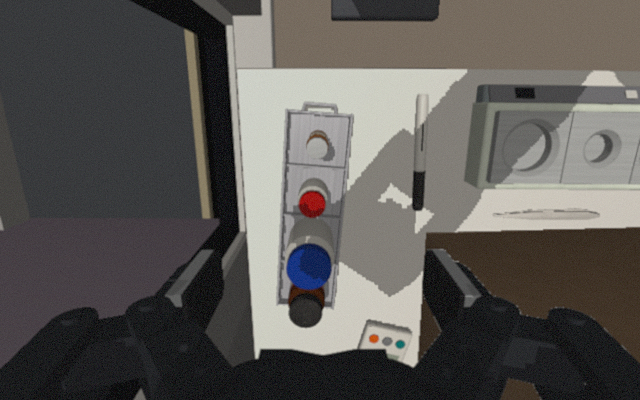

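The tray view shows cap tops at amber (317,148), red (312,204), blue (309,266) and black (306,310). I'll measure cap centroids, and cast the bores from both views to fit the row.

Run:
```python
from h import *
L=lambda n:(lambda d:{'eef_pos':d['p'],'ee_rot':d['q']})(np.load(n))
s1,s2=L('w1.npz'),L('w2.npz')
im=cv2.imread('pics/w2.png'); b=im.astype(int); B,G,R=b[...,0],b[...,1],b[...,2]
top=cv2.imread('pics/top0.png').astype(int)
def blob(m,x0,x1,y0,y1):
    k=np.zeros_like(m,np.uint8); k[y0:y1,x0:x1]=m[y0:y1,x0:x1]
    k=cv2.morphologyEx(k,cv2.MORPH_OPEN,np.ones((3,3)))
    c=max(cv2.findContours(k,0,2)[0],key=cv2.contourArea); (u,v),r=cv2.minEnclosingCircle(c)
    M=cv2.moments(c); return (u,v),r,(M['m10']/M['m00'],M['m01']/M['m00'])
for n,m,z,box in(('32',R-G>60,63,(290,340,185,220)),('52',B-R>60,90,(280,340,235,292)),('42',(R<70)&(R-B<14),77,(285,330,290,330)),('22',(G>110)&(abs(R-B)<35),80,(306,329,137,158))):
    u,r,c=blob(m,*box); print(n,u,r,c,cast('wrist',[u,c],z,s2).round(1).tolist())
T=[top[...,i] for i in range(3)]
for n,m,z,box in(('32',T[2]-T[1]>60,63,(420,446,210,232)),('52',T[0]-T[2]>50,90,(415,452,180,212))):
    u,r,c=blob(m,*box); print('top',n,u,r,cast('top',[u,c],z).round(1).tolist())
print(cast('wrist',[(219,204),(290,205),(357,203),(426,204)],46,s1).round(1).tolist())
print(cast('wrist',[(527,146),(600,147)],46,s2).round(1).tolist())
print('rim',cast('wrist',[(174,164),(472,164),(470,242),(181,243)],41,s1).round(1).tolist())
print('tray',cast('wrist',[(288,109),(353,114),(279,305),(335,306)],19,s2).round(1).tolist())
c=cv2.resize(cv2.imread('pics/w1.png')[150:255,165:485],None,fx=2.5,fy=2.5,interpolation=2)
d=cv2.resize(im[95:335,260:370],None,fx=2.4,fy=2.4,interpolation=2)
cv2.imwrite('pics/c3.png',c);cv2.imwrite('pics/c4.png',d)
```

```text
32 (311.6956481933594, 203.8913116455078) 13.020831108093262 (311.6993197278911, 203.86632653061224) [[535.9, -215.5, 63.0], [535.8, -215.5, 63.0]]
52 (308.04254150390625, 267.56915283203125) 21.719457626342773 (306.06073386756646, 268.1522564318853) [[592.8, -218.7, 90.0], [593.4, -220.6, 90.0]]
42 (305.2313537597656, 309.828369140625) 16.930849075317383 (305.2969733902092, 309.936827137924) [[649.4, -222.8, 77.0], [649.5, -222.7, 77.0]]
22 (315.5, 149.0) 12.419842720031738 (316.26741996233517, 148.0635593220339) [[478.1, -211.0, 80.0], [477.2, -210.3, 80.0]]
top 32 (433.97369384765625, 220.6052703857422) 6.185698986053467 [[536.3, -215.4, 63.0], [535.5, -215.4, 63.0]]
top 52 (437.6901550292969, 193.9014129638672) 10.521367073059082 [[592.9, -217.4, 90.0], [593.0, -217.7, 90.0]]
[[478.4, 10.2, 46.0], [479.4, 85.7, 46.0], [477.1, 156.8, 46.0], [478.2, 230.3, 46.0]]
[[479.1, 4.1, 46.0], [479.7, 80.8, 46.0]]
rim [[436.2, -35.1, 41.0], [435.9, 276.6, 41.0], [524.1, 285.2, 41.0], [525.6, -37.9, 41.0]]
tray [[444.1, -241.3, 19.0], [449.2, -172.1, 19.0], [682.2, -258.9, 19.0], [683.6, -188.7, 19.0]]
```

View pics/c3.png

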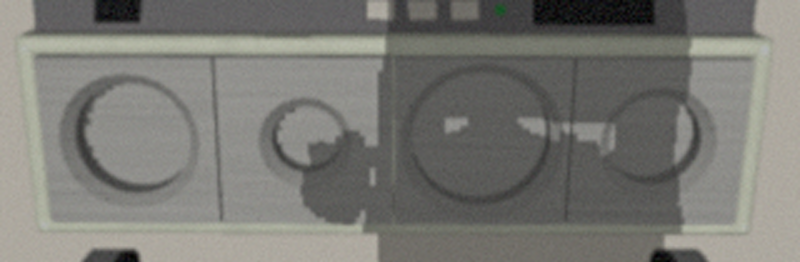

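View pics/c4.png

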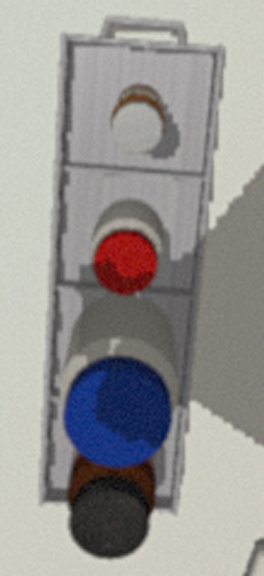

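Run:
```python
from h import *
L=lambda n:(lambda d:{'eef_pos':d['p'],'ee_rot':d['q']})(np.load(n))
s1,s2=L('w1.npz'),L('w2.npz')
print('seams',cast('wrist',[(250.2,174),(322.2,174),(393.8,174),(253.4,238),(322.8,238),(391.8,238)],46,s1).round(1).tolist())
print('mouth',cast('wrist',[(217,204.4),(287,204),(357.2,203.6),(428.6,205)],46,s1).round(1).tolist())
im=cv2.imread('pics/top0.png')
g=cv2.resize(im[215:275,215:360],None,fx=5.5,fy=5.5,interpolation=2); cv2.imwrite('pics/c5.png',g)
```

```text
seams [[445.8, 45.2, 46.0], [445.8, 119.9, 46.0], [445.7, 194.1, 46.0], [517.3, 44.7, 46.0], [517.2, 120.6, 46.0], [517.1, 196.1, 46.0]]
mouth [[478.8, 8.0, 46.0], [478.3, 82.5, 46.0], [477.8, 157.0, 46.0], [479.3, 233.2, 46.0]]
```

View pics/c5.png

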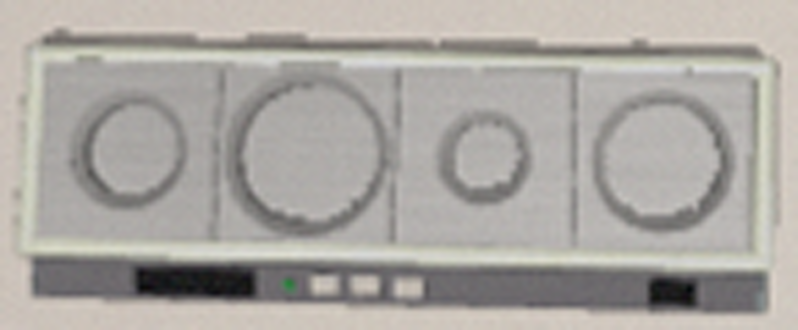

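Heater bore centres, averaged over both views: x≈479, y = 7 (42), 82 (22), 156.5 (52) and 231.5 (32), with yaw≈0. The tray is yawed about -4°. I'll pick vial_22 first.

```bash
python3 -m crank '[[[0.5,-0.1,1,0,0,0,85],[0.5,-0.1,1,0,0,0,85],[0,0,1,0,0,0,60],[0,0,1,0,0,0,60],[0,0,1,0,0,0,60],[0,0,1,0,0,0,60],[0,0,1,0,0,0,60],[0,0,0.6,0,0,0,60]]]' 30
python3 -m crank '[[[0,0,0.6,0,0,0,60],[0,0,0.6,0,0,0,60],[0,0,0,0,0,0,60],[0,0,0,0,0,0,15],[0,0,0,0,0,0,15],[0,0,0,0,0,0,15],[0,0,0,0,0,0,15],[0,0,0,0,0,0,15]]]'
```

```text
time_s: 5.0
eef_pos: [477.7, -210.4, 55.1]
ee_rot: [-0.001, -0.001, 1.0, 0.0]
force: [-0.3, -0.1, 0.1]
grip_width: 0.703
grip_force: 0.0
time_s: 5.8
eef_pos: [478.8, -211.7, 27.3]
ee_rot: [0.001, -0.0, 1.0, -0.0]
force: [0.3, 1.4, 7.1]
grip_width: 0.25
grip_force: 29.4
```

```bash
python3 -m crank '[[[0,0,-0.5,0,0,0,15],[0,0,-1,0,0,0,15],[0,0,-1,0,0,0,15],[0,0,-1,0,0,0,15],[0,0,-0.5,0,0,0,15],[0,0,0,0,0,0,15],[0,0,0,0,0,0,15],[0,0,0,0,0,0,15]]]'
python3 - <<'E'
from h import *
s=sense(); im=capture('wrist'); cv2.imwrite('pics/w3.png',im)
np.savez('w3.npz',p=s['eef_pos'],q=s['ee_rot'])
E
```

```text
time_s: 6.6
eef_pos: [477.8, -211.2, 125.1]
ee_rot: [-0.001, -0.0, 1.0, 0.001]
force: [-0.3, 0.3, 0.3]
grip_width: 0.247
grip_force: 29.4
```

View pics/w3.png

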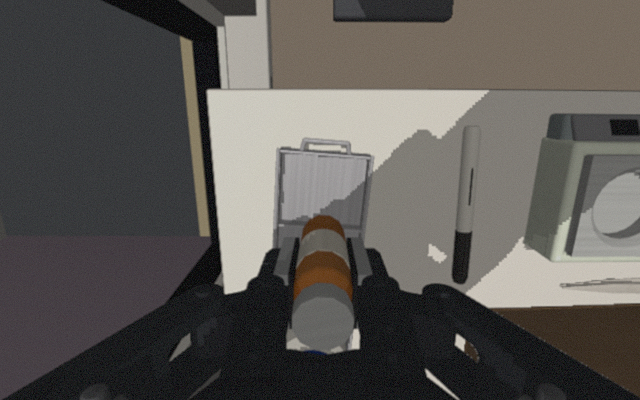

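```bash
python3 - <<'E'
from h import *
d=np.load('w3.npz'); s={'eef_pos':d['p'],'ee_rot':d['q']}
print(cast('wrist',[(323,317),(323,312),(323,322)],178,s).round(1).tolist())
E
python3 -m crank '[[[0,0.5,0,0,0,0,15],[0,1,0,0,0,0,15],[0,1,0,0,0,0,15],[0,1,0,0,0,0,15],[0,1,0,0,0,0,15],[0,1,0,0,0,0,15],[0,1,0,0,0,0,15],[0,1,0,0,0,0,15]]]'
python3 -m crank '[[[0,1,0,0,0,0,15],[0,1,0,0,0,0,15],[0,1,0,0,0,0,15],[0,0.7,0,0,0,0,15],[0,0.5,0,0,0,0,15],[0,0,0,0,0,0,15],[0,0,0,0,0,0,15],[0,0,0,0,0,0,15]]]'
```

```text
[[474.3, -210.4, 178.0], [472.5, -210.4, 178.0], [476.1, -210.4, 178.0]]
time_s: 7.45
eef_pos: [477.7, -22.3, 125.9]
ee_rot: [-0.0, -0.0, 1.0, 0.0]
force: [0.5, 0.2, -0.7]
grip_width: 0.244
grip_force: 29.4
time_s: 8.25
eef_pos: [478.2, 80.3, 126.2]
ee_rot: [-0.0, 0.0, 1.0, -0.0]
force: [-0.7, -0.6, -1.1]
grip_width: 0.247
grip_force: 29.4
```

```bash
python3 -m crank '[[[-0.1,0.07,0.6,0,0,0,15],[0,0,0.6,0,0,0,15],[0,0,0.6,0,0,0,15],[0,0,0.5,0,0,0,15],[0,0,0.3,0,0,0,15],[0,0,0.2,0,0,0,15],[0,0,0.1,0,0,0,15],[0,0,0,0,0,0,15]]]'
```

```text
time_s: 9.05
eef_pos: [480.8, 82.5, 53.9]
ee_rot: [0.0, -0.0, 1.0, -0.0]
force: [0.4, -0.2, 1.1]
grip_width: 0.25
grip_force: 29.4
```

```bash
python3 -m crank '[[[0,0,0.06,0,0,0,15],[0,0,0,0,0,0,15],[0,0,0,0,0,0,15],[0,0,0,0,0,0,24],[0,0,0,0,0,0,30],[0,0,0,0,0,0,36],[0,0,0,0,0,0,42],[0,0,-0.2,0,0,0,42]]]'
python3 -m crank '[[[0,0,-0.8,0,0,0,42],[0,0,-1,0,0,0,42],[0,0,-1,0,0,0,42],[0,0,-1,0,0,0,42],[0,0,-0.5,0,0,0,60],[0,-1,0,0,0,0,85],[0,-1,0,0,0,0,85],[0,-1,0,0,0,0,85]]]'
python3 - <<'E'
from h import *
s=sense(); im=capture('wrist'); cv2.imwrite('pics/w4.png',im)
np.savez('w4.npz',p=s['eef_pos'],q=s['ee_rot'])
E
```

```text
time_s: 9.85
eef_pos: [480.4, 82.7, 57.1]
ee_rot: [-0.001, -0.0, 1.0, 0.0]
force: [-0.1, 0.1, -0.9]
grip_width: 0.495
grip_force: 0.0
time_s: 10.65
eef_pos: [480.7, 6.9, 165.3]
ee_rot: [0.0, -0.0, 1.0, -0.0]
force: [1.1, -0.5, 0.0]
grip_width: 0.993
grip_force: 0.0
```

View pics/w4.png

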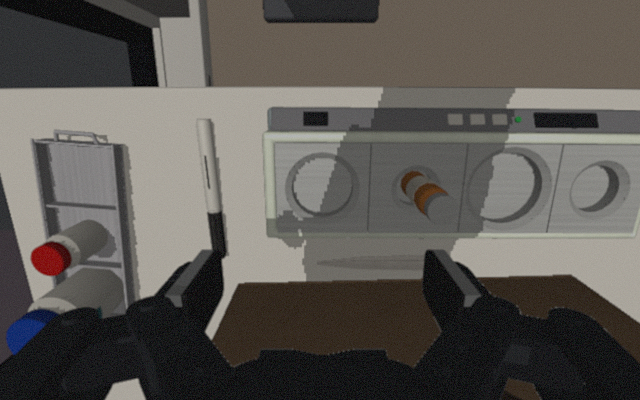

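vial_22 stands upright in its bore, with its base at about (412,183) on the mouth centre. vial_32 is next.

```bash
python3 - <<'E'
from h import *
d=np.load('w4.npz'); s={'eef_pos':d['p'],'ee_rot':d['q']}
print(cast('wrist',[(321,184),(505,185),(599,187)],46,s).round(1).tolist())
print(cast('wrist',[(51,258)],63,s).round(1).tolist(),cast('wrist',[(440,207)],105,s).round(1).tolist())
E
python3 -m crank '[[[-0.2,-0.9,0,0,0,0,85],[-0.2,-1,0,0,0,0,85],[-0.2,-1,0,0,0,0,85],[-0.2,-1,0,0,0,0,85],[-0.2,-1,0,0,0,0,85],[-0.4,-1,0,0,0,0,85],[-0.4,-1,0,0,0,0,85],[-0.4,-1,0,0,0,0,85]]]'
python3 -m crank '[[[0,-1,0.2,0,0,0,85],[0,0,0.8,0,0,0,85],[0,0,1,0,0,0,85],[0,0,1,0,0,0,85],[0,0,0.8,0,0,0,85],[0,0,0,0,0,0,85],[0,0,0,0,0,0,85],[0,0,0,0,0,0,85]]]'
```

```text
[[477.0, 6.5, 46.0], [477.7, 154.3, 46.0], [479.2, 232.1, 46.0]]
[[534.3, -211.3, 63.0]] [[477.4, 82.0, 105.0]]
time_s: 11.5
eef_pos: [536.1, -190.8, 165.1]
ee_rot: [0.0, -0.0, 1.0, -0.0]
force: [-0.3, 0.8, -0.2]
grip_width: 0.994
grip_force: 0.0
time_s: 12.3
eef_pos: [536.5, -215.1, 71.3]
ee_rot: [0.001, -0.0, 1.0, -0.001]
force: [0.8, -0.1, -0.1]
grip_width: 0.997
grip_force: 0.0
```

```bash
python3 -m crank '[[[0,0,0.8,0,0,0,70],[0,0,0.7,0,0,0,70],[0,0,0.35,0,0,0,70],[0,0,0,0,0,0,25],[0,0,0,0,0,0,25],[0,0,0,0,0,0,25],[0,0,0,0,0,0,25],[0,0,0,0,0,0,25]]]' 30
python3 -m crank '[[[0,0,-0.5,0,0,0,25],[0,0,-1,0,0,0,25],[0,0,-1,0,0,0,25],[0,0,-1,0,0,0,25],[0,0,-0.7,0,0,0,25],[0,0,0,0,0,0,25],[0,0,0,0,0,0,25],[0,0,0,0,0,0,25]]]'
python3 - <<'E'
from h import *
s=sense(); im=capture('wrist'); cv2.imwrite('pics/w5.png',im)
b=im.astype(int); m=((b[...,2]-b[...,1]>60)).astype(np.uint8); m[:200]=0;m[:,:280]=0;m[:,370:]=0
m=cv2.morphologyEx(m,2,np.ones((3,3)))
c=max(cv2.findContours(m,0,2)[0],key=cv2.contourArea); e=cv2.minEnclosingCircle(c); print(e,s['eef_pos'])
print(cast('wrist',[e[0]],s['eef_pos'][2]-24.5+63,s))
E
```

```text
time_s: 13.1
eef_pos: [536.4, -215.2, 24.8]
ee_rot: [0.001, -0.0, 1.0, -0.001]
force: [-1.4, 1.1, 7.1]
grip_width: 0.36
grip_force: 29.9
time_s: 13.9
eef_pos: [535.3, -214.5, 127.5]
ee_rot: [-0.001, -0.0, 1.0, 0.001]
force: [-0.3, 0.4, -0.3]
grip_width: 0.357
grip_force: 30.0
((322.58074951171875, 298.443115234375), 37.9894905090332) [ 535.31813773 -214.50637459  127.45052067]
[[ 534.39907864 -213.70865598  165.95052067]]
```

View pics/w5.png

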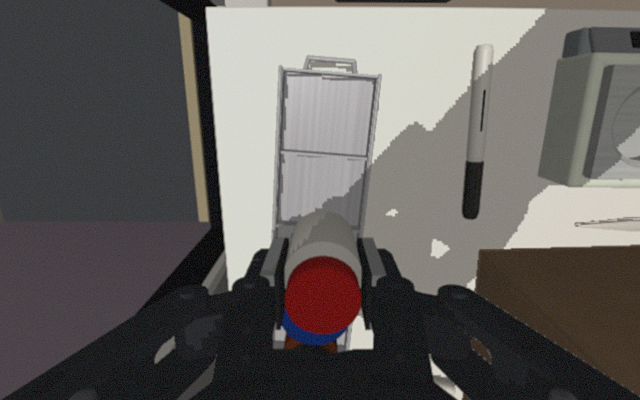

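```bash
python3 -m crank '[[[0.5,0.5,-0.4,0,0,0,25],[0.5,1,-0.4,0,0,0,25],[0.5,1,0,0,0,0,25],[0.5,1,0,0,0,0,25],[0.24,1,0,0,0,0,25],[0,1,0,0,0,0,25],[0,1,0,0,0,0,25],[0,1,0,0,0,0,25]]]'
python3 -m crank '[[[0,1,0,0,0,0,25],[0,1,0,0,0,0,25],[0,1,0,0,0,0,25],[0,1,0,0,0,0,25],[0,1,0,0,0,0,25],[0,1,0,0,0,0,25],[0,1,0,0,0,0,25],[0,1,0,0,0,0,25]]]'
python3 -m crank '[[[0,1,0,0,0,0,25],[0,0.84,0,0,0,0,25],[0,0.5,0,0,0,0,25],[0,0,0,0,0,0,25],[0,0,0.3,0,0,0,25],[0,0,0.5,0,0,0,25],[0,0,0.2,0,0,0,25],[0,0,0,0,0,0,25]]]'
```

```text
time_s: 14.75
eef_pos: [479.3, -26.3, 147.9]
ee_rot: [-0.001, -0.0, 1.0, 0.0]
force: [0.1, -0.6, -0.5]
grip_width: 0.36
grip_force: 30.0
time_s: 15.55
eef_pos: [479.3, 173.7, 147.8]
ee_rot: [-0.001, -0.0, 1.0, -0.0]
force: [0.6, -0.0, -0.5]
grip_width: 0.361
grip_force: 30.0
time_s: 16.35
eef_pos: [479.2, 230.5, 122.3]
ee_rot: [-0.001, 0.0, 1.0, -0.0]
force: [0.5, 1.2, 0.4]
grip_width: 0.356
grip_force: 30.0
```

```bash
python3 -m crank '[[[0,0.04,0.6,0,0,0,25],[0,0,0.6,0,0,0,25],[0,0,0.6,0,0,0,25],[0,0,0.5,0,0,0,25],[0,0,0.3,0,0,0,25],[0,0,0.2,0,0,0,25],[0,0,0,0,0,0,25],[0,0,0,0,0,0,25]]]'
```

```text
time_s: 17.15
eef_pos: [480.0, 232.2, 54.0]
ee_rot: [0.0, -0.0, 1.0, 0.0]
force: [0.3, -0.3, -0.6]
grip_width: 0.359
grip_force: 30.0
```

```bash
python3 -m crank '[[[0,0,0.1,0,0,0,25],[0,0,0.06,0,0,0,25],[0,0,0,0,0,0,25],[0,0,0,0,0,0,33],[0,0,0,0,0,0,40],[0,0,0,0,0,0,46],[0,0,0,0,0,0,50],[0,0,-0.2,0,0,0,50]]]'
python3 -m crank '[[[0,0,-0.8,0,0,0,50],[0,0,-1,0,0,0,50],[0,0,-1,0,0,0,50],[0,0,-1,0,0,0,60],[0,-0.7,-0.2,0,0,0,85],[0,-1,0,0,0,0,85],[0,-1,0,0,0,0,85],[0,-1,0,0,0,0,85]]]'
python3 - <<'E'
from h import *
s=sense(); im=capture('wrist'); cv2.imwrite('pics/w6.png',im)
np.savez('w6.npz',p=s['eef_pos'],q=s['ee_rot'])
E
```

```text
time_s: 17.95
eef_pos: [479.3, 232.1, 54.2]
ee_rot: [-0.001, -0.0, 1.0, -0.0]
force: [1.1, -0.2, 0.3]
grip_width: 0.586
grip_force: 0.0
time_s: 18.75
eef_pos: [479.6, 138.8, 155.0]
ee_rot: [0.0, -0.0, 1.0, 0.0]
force: [0.2, 1.0, -0.2]
grip_width: 0.997
grip_force: 0.0
```

View pics/w6.png

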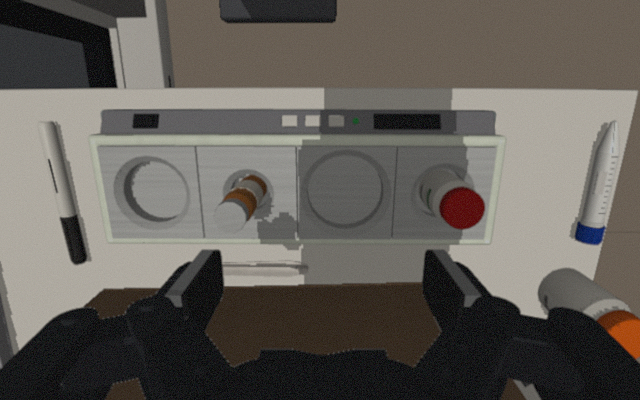

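vial_32 stands upright in its bore, with the red cap at (462,209). vial_52 next, keeping x back until the gripper is past the carton's corner.

```bash
python3 - <<'E'
from h import *
d=np.load('w6.npz'); s={'eef_pos':d['p'],'ee_rot':d['q']}
print(cast('wrist',[(345,187.5),(154,190)],46,s).round(1).tolist(),cast('wrist',[(462,209)],88,s).round(1).tolist())
E
python3 -m crank '[[[0,-1,0,0,0,0,85],[0,-1,0,0,0,0,85],[0,-1,0,0,0,0,85],[0,-1,0,0,0,0,85],[0,-1,0,0,0,0,85],[0,-1,0,0,0,0,85],[0,-1,0,0,0,0,85],[0,-1,0,0,0,0,85]]]'
python3 -m crank '[[[0,-1,0,0,0,0,85],[-0.4,-1,0,0,0,0,85],[-0.7,-1,0,0,0,0,85],[-0.7,-1,0,0,0,0,85],[-0.7,-1,0,0,0,0,85],[-0.7,-1,0,0,0,0,85],[-0.7,-0.3,0,0,0,0,85],[-0.64,0,0,0,0,0,85]]]'
python3 -m crank '[[[0,0,0.5,0,0,0,85],[0,0,1,0,0,0,85],[0,0,1,0,0,0,85],[0,0,0.9,0,0,0,85],[0,0,0,0,0,0,85],[0,0,0,0,0,0,85],[0,0,0,0,0,0,85],[0,0,0,0,0,0,85]]]'
```

```text
[[476.1, 157.0, 46.0], [478.2, 9.3, 46.0]] [[479.8, 231.0, 88.0]]
time_s: 19.6
eef_pos: [479.7, -61.3, 154.9]
ee_rot: [0.0, -0.0, 1.0, -0.0]
force: [0.3, 0.1, 0.4]
grip_width: 0.994
grip_force: 0.0
time_s: 20.4
eef_pos: [593.9, -219.0, 154.6]
ee_rot: [0.0, 0.001, 1.0, -0.0]
force: [-0.3, 1.0, -0.3]
grip_width: 0.994
grip_force: 0.0
time_s: 21.2
eef_pos: [593.7, -218.0, 70.9]
ee_rot: [0.001, -0.0, 1.0, -0.001]
force: [-0.1, 0.3, -0.3]
grip_width: 0.996
grip_force: 0.0
```

```bash
python3 -m crank '[[[0,0,0.6,0,0,0,85],[0,0,0.6,0,0,0,85],[0,0,0.35,0,0,0,80],[0,0,0,0,0,0,45],[0,0,0,0,0,0,45],[0,0,0,0,0,0,45],[0,0,0,0,0,0,45],[0,0,0,0,0,0,45]]]' 30
python3 -m crank '[[[0,0,-0.5,0,0,0,45],[0,0,-1,0,0,0,45],[0,0,-1,0,0,0,45],[0,0,-1,0,0,0,45],[0,0,-1,0,0,0,45],[0,0,-0.4,0,0,0,45],[0,0,0,0,0,0,45],[0,0,0,0,0,0,45]]]'
python3 - <<'E'
from h import *
s=sense(); im=capture('wrist'); cv2.imwrite('pics/w7.png',im)
b=im.astype(int); m=((b[...,0]-b[...,2]>50)).astype(np.uint8); m[:200]=0
m=cv2.morphologyEx(m,2,np.ones((3,3)))
c=max(cv2.findContours(m,0,2)[0],key=cv2.contourArea); e=cv2.minEnclosingCircle(c); print(e,cv2.boundingRect(c),s['eef_pos'])
print(cast('wrist',[e[0]],s['eef_pos'][2]-33+90,s))
E
```

```text
time_s: 22.0
eef_pos: [593.4, -217.8, 31.1]
ee_rot: [0.0, -0.0, 1.0, -0.0]
force: [0.6, -0.3, 0.1]
grip_width: 0.595
grip_force: 31.3
time_s: 22.8
eef_pos: [593.0, -217.6, 152.3]
ee_rot: [-0.001, -0.0, 1.0, 0.0]
force: [-0.2, 0.0, -0.3]
grip_width: 0.597
grip_force: 31.4
((323.0, 326.0), 72.11112213134766) (251, 258, 145, 96) [ 592.95321896 -217.56566164  152.31921706]
[[ 589.56880992 -216.65479681  209.31921706]]
```

View pics/w7.png

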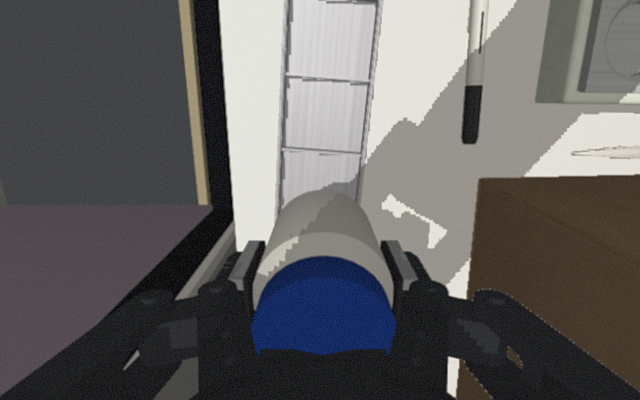

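vial_52 is held upright in the pads, with the blue cap arc at (323,258). Next I retreat in x and carry it to its bore.

```bash
python3 -m crank '[[[0.6,0,0,0,0,0,45],[0.98,0.2,0,0,0,0,45],[1,0.5,0,0,0,0,45],[1,0.7,0,0,0,0,45],[0.7,1,0,0,0,0,45],[0.3,1,0,0,0,0,45],[0,1,0,0,0,0,45],[0,1,0,0,0,0,45]]]'
python3 -m crank '[[[0,1,0,0,0,0,45],[0,1,0,0,0,0,45],[0,1,0,0,0,0,45],[0,1,0,0,0,0,45],[0,1,0,0,0,0,45],[0,1,0,0,0,0,45],[0,1,0,0,0,0,45],[0,1,0,0,0,0,45]]]'
python3 -m crank '[[[0,0.8,0,0,0,0,45],[0,0.5,0,0,0,0,45],[0,0.26,0,0,0,0,45],[0,0,0,0,0,0,45],[0,0,0.3,0,0,0,45],[0,0,0.5,0,0,0,45],[0,0,0.2,0,0,0,45],[0,0,0,0,0,0,45]]]'
```

```text
time_s: 23.65
eef_pos: [478.0, -81.8, 152.4]
ee_rot: [-0.001, 0.0, 1.0, 0.0]
force: [1.0, -0.4, 0.2]
grip_width: 0.597
grip_force: 31.4
time_s: 24.45
eef_pos: [478.1, 118.2, 152.2]
ee_rot: [-0.001, -0.0, 1.0, -0.0]
force: [1.5, 0.2, -0.7]
grip_width: 0.594
grip_force: 31.4
time_s: 25.25
eef_pos: [478.2, 155.7, 127.1]
ee_rot: [-0.001, 0.0, 1.0, -0.0]
force: [-0.2, -0.3, -0.5]
grip_width: 0.599
grip_force: 31.4
```

```bash
python3 -m crank '[[[-0.02,0.02,0.6,0,0,0,45],[0,0,0.6,0,0,0,45],[0,0,0.6,0,0,0,45],[0,0,0.5,0,0,0,45],[0,0,0.3,0,0,0,45],[0,0,0.1,0,0,0,45],[0,0,0,0,0,0,45],[0,0,0,0,0,0,45]]]'
```

```text
time_s: 26.05
eef_pos: [479.5, 156.7, 61.3]
ee_rot: [0.0, -0.0, 1.0, 0.0]
force: [0.4, -0.3, -0.8]
grip_width: 0.595
grip_force: 31.4
```

```bash
python3 -m crank '[[[0,0,0.1,0,0,0,45],[0,0,0.08,0,0,0,45],[0,0,0.02,0,0,0,45],[0,0,0,0,0,0,54],[0,0,0,0,0,0,59],[0,0,0,0,0,0,64],[0,0,0,0,0,0,68],[0,0,-0.2,0,0,0,68]]]'
python3 -m crank '[[[0,0,-0.8,0,0,0,68],[0,0,-1,0,0,0,68],[0,0,-1,0,0,0,68],[0,0,-1,0,0,0,68],[0,0,-0.3,0,0,0,85],[0,-1,0,0,0,0,85],[0,-1,0,0,0,0,85],[0,-1,0,0,0,0,85]]]'
python3 - <<'E'
from h import *
s=sense(); im=capture('wrist'); cv2.imwrite('pics/w8.png',im)
np.savez('w8.npz',p=s['eef_pos'],q=s['ee_rot'])
E
```

```text
time_s: 26.85
eef_pos: [478.8, 156.6, 60.5]
ee_rot: [-0.001, -0.0, 1.0, -0.0]
force: [0.0, -0.3, 0.1]
grip_width: 0.796
grip_force: 0.0
time_s: 27.65
eef_pos: [478.8, 80.9, 162.8]
ee_rot: [-0.0, -0.0, 1.0, 0.0]
force: [-0.2, -1.1, 0.1]
grip_width: 0.997
grip_force: 0.0
```

View pics/w8.png

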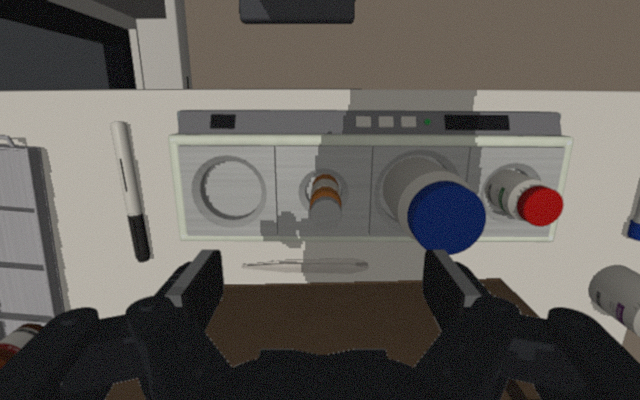

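vial_52 stands in its bore. The last one is vial_42.

```bash
python3 -m crank '[[[0,-1,0,0,0,0,85],[0,-1,0,0,0,0,85],[0,-1,0,0,0,0,85],[0,-1,0,0,0,0,85],[0,-1,0,0,0,0,85],[0,-1,0,0,0,0,85],[0,-1,0,0,0,0,85],[-0.4,-1,0,0,0,0,85]]]'
python3 -m crank '[[[-0.8,-1,0,0,0,0,85],[-0.9,-1,0,0,0,0,85],[-0.9,-1,0,0,0,0,85],[-0.9,-1,0,0,0,0,85],[-0.9,-0.14,0,0,0,0,85],[-0.8,0,0,0,0,0,85],[-0.7,0,0,0,0,0,85],[-0.53,0,0,0,0,0,85]]]'
python3 -m crank '[[[0,0,0.3,0,0,0,85],[0,0,1,0,0,0,85],[0,0,1,0,0,0,85],[0,0,0.9,0,0,0,85],[0,0,0.2,0,0,0,85],[0,0,0,0,0,0,85],[0,0,0,0,0,0,85],[0,0,0,0,0,0,85]]]'
```

```text
time_s: 28.5
eef_pos: [488.6, -119.1, 162.8]
ee_rot: [-0.001, -0.0, 1.0, 0.0]
force: [1.1, -0.1, -0.2]
grip_width: 0.998
grip_force: 0.0
time_s: 29.3
eef_pos: [650.8, -221.5, 162.1]
ee_rot: [-0.001, -0.0, 1.0, 0.0]
force: [0.1, -0.1, -0.2]
grip_width: 0.992
grip_force: 0.0
time_s: 30.1
eef_pos: [650.5, -222.0, 79.7]
ee_rot: [0.001, -0.0, 1.0, -0.001]
force: [0.3, -0.6, -0.3]
grip_width: 0.996
grip_force: 0.0
```

Down 50 mm (2.0 units), then grip and lift.

```bash
python3 -m crank '[[[0,0,0.8,0,0,0,85],[0,0,0.8,0,0,0,85],[0,0,0.4,0,0,0,75],[0,0,0,0,0,0,35],[0,0,0,0,0,0,35],[0,0,0,0,0,0,35],[0,0,0,0,0,0,35],[0,0,0,0,0,0,35]]]' 30
python3 -m crank '[[[0,0,-0.5,0,0,0,35],[0,0,-1,0,0,0,35],[0,0,-1,0,0,0,35],[0,0,-1,0,0,0,35],[0,0,-1,0,0,0,35],[0,0,-0.2,0,0,0,35],[0,0,0,0,0,0,35],[0,0,0,0,0,0,35]]]'
python3 - <<'E'
from h import *
s=sense(); im=capture('wrist'); cv2.imwrite('pics/w9.png',im)
print(cast('wrist',[(322,300),(322,310),(322,320)],s['eef_pos'][2]-30+77,s)-s['eef_pos'])
E
```

```text
time_s: 30.9
eef_pos: [650.8, -222.2, 29.8]
ee_rot: [0.001, -0.0, 1.0, -0.001]
force: [0.2, -1.0, 5.6]
grip_width: 0.481
grip_force: 30.9
time_s: 31.7
eef_pos: [649.5, -221.5, 144.3]
ee_rot: [-0.001, -0.0, 1.0, 0.001]
force: [0.2, 0.8, -1.2]
grip_width: 0.476
grip_force: 30.5
[[-5.75437106  0.59416625 47.        ]
 [-2.01216276  0.59317075 47.        ]
 [ 1.80450263  0.59214811 47.        ]]
```

View pics/w9.png

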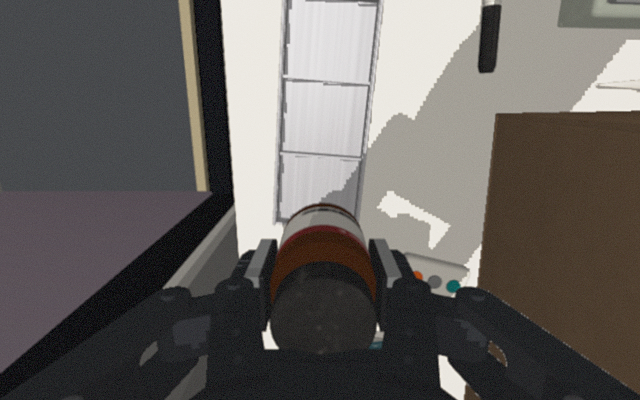

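vial_42 is held upright, its cap centre near (324,320). Carry it to (478.5, 7).

```bash
python3 -m crank '[[[0.5,0,0,0,0,0,35],[0.9,0,0,0,0,0,35],[1,0,0,0,0,0,35],[1,0.2,0,0,0,0,35],[1,0.5,0,0,0,0,35],[1,0.8,0,0,0,0,35],[0.9,1,0,0,0,0,35],[0.54,1,0,0,0,0,35]]]'
python3 -m crank '[[[0,1,0,0,0,0,35],[0,1,0,0,0,0,35],[0,1,0,0,0,0,35],[0,1,0,0,0,0,35],[0,1,0,0,0,0,35],[0,0.64,0,0,0,0,35],[0,0,0,0,0,0,35],[0,0,0.2,0,0,0,35]]]'
```

```text
time_s: 32.55
eef_pos: [477.1, -133.3, 144.8]
ee_rot: [-0.001, 0.0, 1.0, 0.001]
force: [1.0, 0.6, -0.2]
grip_width: 0.478
grip_force: 30.5
time_s: 33.35
eef_pos: [479.1, 6.4, 140.5]
ee_rot: [0.0, -0.0, 1.0, -0.0]
force: [1.4, 0.1, -0.8]
grip_width: 0.477
grip_force: 30.5
```

```bash
python3 -m crank '[[[0,0.02,0.6,0,0,0,35],[0,0,0.8,0,0,0,35],[0,0,0.8,0,0,0,35],[0,0,0.5,0,0,0,35],[0,0,0.3,0,0,0,35],[0,0,0.2,0,0,0,35],[0,0,0,0,0,0,35],[0,0,0,0,0,0,35]]]'
```

```text
time_s: 34.15
eef_pos: [479.3, 6.9, 61.2]
ee_rot: [0.0, -0.0, 1.0, -0.0]
force: [-0.4, -0.6, -0.1]
grip_width: 0.481
grip_force: 30.5
```

```bash
python3 -m crank '[[[0,0,0.12,0,0,0,35],[0,0,0.1,0,0,0,35],[0,0,0.02,0,0,0,35],[0,0,0,0,0,0,44],[0,0,0,0,0,0,49],[0,0,0,0,0,0,54],[0,0,0,0,0,0,60],[0,0,-0.2,0,0,0,60]]]'
python3 -m crank '[[[0,0,-0.8,0,0,0,60],[0,0,-1,0,0,0,60],[0,0,-1,0,0,0,60],[0,0,-1,0,0,0,60],[0,0,-1,0,0,0,60],[0.8,0.5,-0.5,0,0,0,60],[0.8,1,0,0,0,0,60],[0,1,0,0,0,0,60]]]'
python3 -m crank '[[[0,1,0,0,0,0,60],[0,0.5,0,0,0,0,60],[0,0,0,0,0,0,60],[0,0,0,0,0,0,60],[0,0,0,0,0,0,60],[0,0,0,0,0,0,60],[0,0,0,0,0,0,60],[0,0,0,0,0,0,60]]]'
python3 - <<'E'
from h import *
cv2.imwrite('pics/w10.png',capture('wrist'))
E
```

```text
time_s: 34.95
eef_pos: [478.7, 7.2, 59.6]
ee_rot: [-0.001, -0.0, 1.0, 0.0]
force: [-0.3, 0.6, 0.0]
grip_width: 0.703
grip_force: 0.0
time_s: 35.75
eef_pos: [437.5, 70.3, 193.1]
ee_rot: [0.0, 0.0, 1.0, -0.0]
force: [1.1, -0.8, 0.4]
grip_width: 0.702
grip_force: 0.0
time_s: 36.55
eef_pos: [439.0, 106.8, 192.3]
ee_rot: [-0.0, 0.0, 1.0, -0.0]
force: [0.2, 0.2, 0.0]
grip_width: 0.704
grip_force: 0.0
```

View pics/w10.png

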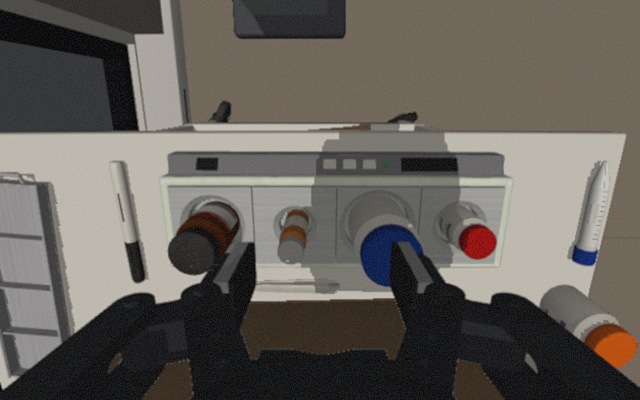

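All four vials stand upright and released in their bores: caps at (197,250), (292,248), (391,258) and (477,241). The gripper is clear above, so I'm handing in.

```bash
python3 -c "
from rig import *
print(finish_job())"
```

```text
the job is handed in; nothing more can be done
None
```

I moved all four vials into the blocks bored for their diameters and handed the job in at about 37 s of the 106 s allowed; the last wrist picture shows them upright and released, but the hand-in returned no verdict.

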